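Flip a circuit board onto the preheating plate

ROBOT

A 6-joint arm with a two-finger parallel gripper is mounted at the origin on the work surface. World frame = base frame: x ahead of the robot, y to its left, z up, the work surface at z = 0. Lengths are in m, angles in rad, forces in N, time in s.
With the tool pointing down it reaches from about 0.35 to 0.975 m from the base axis. Payload 17.4 kg.
Tool frame: the origin (TCP) lies between the finger pads; the fingertips stand 14 mm ahead of it and the grasp point (between the pads) lies 5 mm behind it (env.tip_reach is the distance from the TCP to the fingertips, in m); z points along the fingers, y is the line along which they close (so a half turn about z gives the same grasp; the last joint's range is limited). The gripper opens to 85 mm and grips with 20 to 120 N. Pads are 22 mm wide; open, the fingers measure 114 mm over their backs; the gripper's body (76 mm by 85 mm) begins 54 mm behind the grasp point. The pads swing forward as they close: fully open they stand 13 mm farther back than shut.
Start: joints at [1.161, 0.116, 1.442, -0, 1.584, -0.038], TCP at [0.245, 0.629, 0.245] pointing down, gripper open.
Joint ranges: [-2.83, 2.83], [-0.83, 2.19], [0.07, 2.5], [-1.14, 4.28], [0.01, 3], [-2.97, 2.97]. Speed limits (rad/s): [1.89, 1.89, 2.22, 3.14, 3.14, 3.14].

INTERFACE

Orientations are given as a unit quaternion [x, y, z, w].
In Python, from rig import telemetry, vision, workorder, models, env gives the robot as it stands.
- The arm moves only by the tool move_arm, never from a script. Its argument "motion" is a list of rows, each a list of 7 numbers: the shift along the tool's x, y, z in mm, then the turn, a rotation vector about the tool's x, y, z in degrees, then the finger opening in mm, from 0 to 85.4. A call has 1 to 8 rows; each row is the pose to reach, as a shift and turn from the pose commanded when the call began, along the tool's axes at that moment; what a row does not reach only later rows make up. A row lasts 1/12 s, in which the tool goes at most 41.7 mm and 7.16 degrees, less where a joint would pass 70% of its speed; a pose out of reach is approached as far as the arm can. A call with a gripper value outside its range is refused whole. The fingers move at their own pace and stop on an object; the grip force is fixed at half the most. Time passes only in rows, so rows that repeat a pose let the fingers close. It gives the time, the measured TCP pose, the force, the opening and the grip force at its end, in the units of the state.
- telemetry.get_obs(): the state, without advancing time (a new reading comes with each control period).
- vision.camera(name): name is "scene" or "top"; returns the picture (384x512x3 uint8, blue, green, red); there is no depth.
- vision.camera_model(name): a dict with "fx", "fy", "cx", "cy" (pixels), "distortion" ([k1, k2, p1, p2, k3] as OpenCV has them; the pictures are not rectified), "R" (3x3) and "t" (3): a world point X has camera coordinates R X + t. Camera axes: x right, y down, z forward; pixel columns grow to the right and rows downward; lengths in m; the calibration is good to about 2 mm. A picture is of the moment at which its call begins. camera_model takes no time and is no camera call.
- workorder.finish_job(): hands the job in; it is judged then, once.
Trained networks look in the newest picture that a camera, given by its name, has taken for a name from the list of things; names that differ only in an ending like _2 or _b are one class to them, and where a whole thing is asked for, a point or a joint stands for the part that bears it (a point fixed in the world has none). Each returns a list of dicts, best first, with "conf" (0 to 1); they miss things now and then, are a little off and sometimes report something else, mostly with a low value. They report only what shows in the picture. A call takes as long as a camera call. They do not tell look-alikes from the thing itself.
- models.find_in(name, camera): "box" ([left, top, right, bottom] in pixels, round what is visible of it).
- models.pinpoint(name, camera): "xy" ([column, row] in pixels: a listed point, or the origin of a listed thing).
The state is a dict: "time_s": time; "joints": joint angles; "joint_velocities": joint speeds; "joint_efforts": joint torques, N m; "position": TCP position; "orientation": TCP orientation; "wrist_force": force on the tool from outside, world axes, zero at the start; "wrist_torque": the same for the moment, N m; "width": finger opening in m; "grasp_force": force on a finger pad.
Only numpy, scipy, OpenCV 4.12 (cv2) and the standard library are available. Lean on these libraries where they do the work, as an engineer would, in place of code of your own. Each camera call takes 0.05 s, during which the arm holds its last target. There are 200 camera calls.

TASK

Push the green circuit board, which lies parts-down on the yellow bench, against the front edge of the low preheating plate until it tips up on edge and flips over onto the plate, then push it the rest of the way so that it lies flat, parts up, with none of it hanging over the plate's edges. Do it with the fingertips only: the board is pushed and tipped with its lower edge staying down, never picked up or carried through the air. Leave everything else on the bench where it is.

Things in the scene. Friction and masses are not known exactly. Their poses are not given: they have to be found in the camera images.
- board: Loose green circuit board, 60 (its x) x 80 mm (its y), 2 mm thick, about 45 g, with 6 mm tall parts on one face, all 12 mm or more in from the 80 mm edges. It starts parts-down on the bench, bare face up, its rim 6 to 8 mm above the bench, an 80 mm edge facing the plate within 0.4 rad. Origin: centre of the part side, level with the parts' tops; z points out of the bare face (at z = 8 mm).
- board_mid (a point): Centre of the circuit board, 7 mm along the board's z from its origin, in the middle of the 2 mm thickness; same axes as the board.
- corner_a (a point): Corner of the board at (-30, +40) mm in its x, y, mid-thickness.
- corner_b (a point): Corner of the board at (-30, -40) mm, mid-thickness.
- corner_c (a point): Corner of the board at (+30, +40) mm, mid-thickness.
- corner_d (a point): Corner of the board at (+30, -40) mm, mid-thickness.
- plate: Fixed preheating plate, switched off: a slab 130 (its x) x 200 mm (its y), aluminium top 12 mm above the bench, upright black sides. Origin: centre of the slab, at bench level; x points away from the robot: the front side, against which the board is tipped, is its face at x = -65 mm, along y. A grey control box, 170 mm wide and 55 mm tall (knob 65 mm), stands behind, x = +66 to +151 mm.
- plate_edge (a point): Middle of the plate's top front edge, 12 mm above the bench; same axes as the plate.
- tape: Bystander: roll of amber tape, 60 mm across, 19 mm high, flat on the bench. Origin: centre of underside.
- scrap_board: Bystander: blue scrap board, 45 by 70 mm, about 16 mm high. Origin: centre of underside.
- flux_jar: Bystander: amber jar with black cap, 40 mm across, 36 mm high. Origin: centre of underside.
- tip_cleaner: Bystander: open steel tip-cleaner cup, 70 mm across, 40 mm high. Origin: centre of underside.
- alcohol: Bystander: white bottle with blue cap, 48 mm across, 110 mm high. Origin: centre of underside.
- screwdriver: Bystander: red-handled screwdriver, 160 mm long, lying along its x. Origin near its middle.
- tweezers: Bystander: dark steel tweezers, 125 mm long, lying along its x, 5 mm high. Origin near the middle.
Things that resemble listed ones, but are neither listed nor needed, are in the scene too. Of the things that look like the board, the smallest one is meant.

How it is judged:
By the outcome, as a careful person would: the job done as asked, in the order asked, and still so for the second after the job is handed in, with the robot touching nothing.
It also fails if it takes over 67 s, if anything falls off the work surface, if the arm or the gripper's body presses on something with over 40 N, if the wrist force passes 120 N, or if a joint passes its speed limit or range.

## Working session

There is one attempt and no reset: what is moved stays moved. The work goes in short steps, Python scripts to look and compute and a tool call to move; the robot and the scene stay as the last step left them, time stands still between calls to the robot, and variables do not carry over. Pictures are saved under pics/ and viewed, at most 10 in all, crops included, and the job is handed in when it is done.

Besides the shell and the picture viewer there is one more tool, called after "Request:" by a JSON object that holds its "method" and its "body". move_arm: Moves the arm, as the interface text tells. Its arguments: {"type":"object","properties":{"motion":{"type":"array"}},"required":["motion"]}

```bash
mkdir -p pics; ls
cat > h.py <<'E'
import numpy as np, cv2
from rig import telemetry, vision, workorder, models, env
def cm(n):
    m=vision.camera_model(n); K=np.array([[m["fx"],0,m["cx"]],[0,m["fy"],m["cy"]],[0,0,1.]])
    return K,np.array(m["distortion"],float),np.array(m["R"]),np.array(m["t"])
def proj(n,X):
    K,d,R,t=cm(n); return cv2.projectPoints(np.array(X,float).reshape(-1,3),cv2.Rodrigues(R)[0],t,K,d)[0][:,0]
def at(n,uv,z):
    K,d,R,t=cm(n); p=cv2.undistortPoints(np.array(uv,float).reshape(-1,1,2),K,d)[:,0]
    r=np.c_[p,np.ones(len(p))]@R; c=-R.T@t; return c+r*((z-c[2])/r[:,2])[:,None]
def shot(n,f,crop=None,s=1):
    im=vision.camera(n)
    if f:
        o=im if crop is None else im[crop[1]:crop[3],crop[0]:crop[2]]
        cv2.imwrite('pics/'+f,cv2.resize(o,None,fx=s,fy=s,interpolation=cv2.INTER_CUBIC))
    return im
E
python3 - <<'E'
from h import *
a=shot('top',None);b=shot('scene',None)
cv2.imwrite('pics/a.png',cv2.resize(a,None,fx=1.5,fy=1.5)); cv2.imwrite('pics/b.png',cv2.resize(b,None,fx=1.5,fy=1.5))
np.set_printoptions(precision=4,suppress=True)
for c in ('top','scene'):
    for n in ('board','plate'):
        print(c,n,[(np.round(x['box']),round(x['conf'],2)) for x in models.find_in(n,c)])
    for n in ('board_mid','corner_a','corner_b','corner_c','corner_d','plate_edge','plate'):
        print(c,n,[(np.round(x['xy'],1),round(x['conf'],2)) for x in models.pinpoint(n,c)])
    K,d,R,t=cm(c);print(K[0,0],-R.T@t)
print(telemetry.get_obs())
E
```

```text
pics
top board [(array([218., 208., 267., 246.]), 0.89), (array([303., 176., 354., 226.]), 0.74), (array([252., 152., 290., 181.]), 0.63)]
top plate [(array([206.,   7., 299., 147.]), 0.95)]
top board_mid [(array([243.4, 227.4]), 0.95), (array([325.2, 205.2]), 0.7), (array([272.3, 164.6]), 0.68)]
top corner_a [(array([257.9, 208.5]), 0.97), (array([226., 251.]), 0.95), (array([298.8, 197.8]), 0.92), (array([270.7, 240.2]), 0.83), (array([332.7, 228.2]), 0.82), (array([252.3, 156.7]), 0.8), (array([221.6, 216.2]), 0.75), (array([291.5, 176.4]), 0.73), (array([319.9, 174.5]), 0.72), (array([286.8, 150.5]), 0.69), (array([261.1, 175.4]), 0.68), (array([356.1, 200. ]), 0.66)]
top corner_b [(array([257.9, 208.5]), 0.97), (array([226., 251.]), 0.95), (array([298.8, 197.8]), 0.92), (array([270.7, 240.2]), 0.83), (array([332.7, 228.2]), 0.82), (array([252.3, 156.7]), 0.8), (array([221.6, 216.2]), 0.75), (array([291.5, 176.4]), 0.73), (array([319.9, 174.5]), 0.72), (array([286.8, 150.5]), 0.69), (array([261.1, 175.4]), 0.68), (array([356.1, 200. ]), 0.66)]
top corner_c [(array([257.9, 208.5])
[... 2325 characters left out ...]
2.2, 203.7]), 0.62), (array([171.6, 171. ]), 0.59)]
scene plate_edge [(array([236.1, 231.4]), 0.79)]
scene plate [(array([240. , 254.1]), 0.6)]
423.55335630452487 [1.3065 0.0334 0.6061]
{'time_s': 1.0, 'joints': array([ 1.1612,  0.116 ,  1.4417, -0.    ,  1.584 , -0.0378]), 'joint_velocities': array([-0.0002,  0.0013, -0.0014,  0.0004,  0.0006, -0.0006]), 'joint_efforts': array([  0.0013, -73.1765, -63.2634,   0.0001,   0.0008,  -0.    ]), 'position': array([0.2452, 0.6289, 0.2453]), 'orientation': array([ 0.1848,  0.9828, -0.    ,  0.    ]), 'wrist_force': array([-0.4274,  0.034 ,  0.4119]), 'wrist_torque': array([ 0.0034, -0.0376, -0.0106]), 'grasp_force': 0.0, 'width': 0.0853320933309816}
```

View pics/a.png

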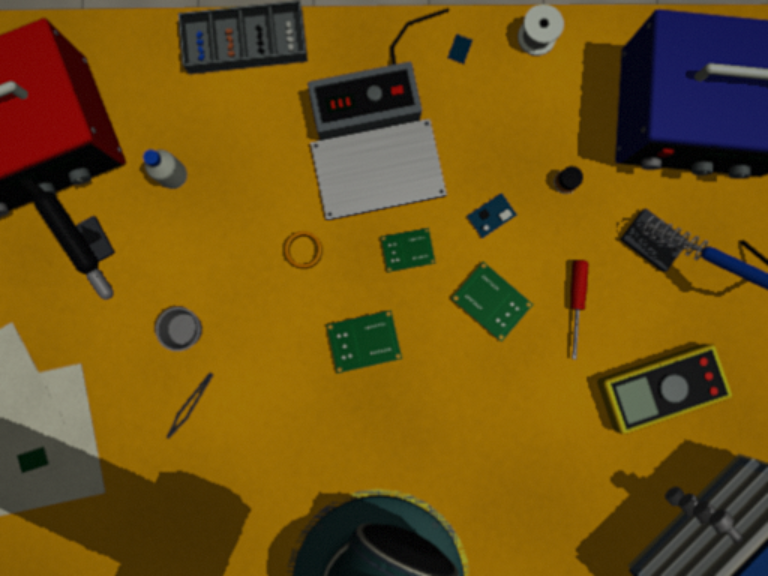

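View pics/b.png

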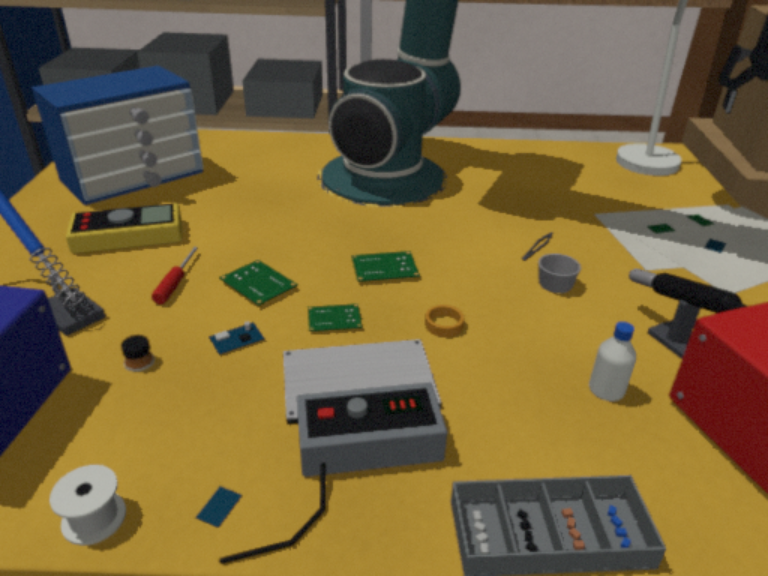

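Three green boards look alike in the top picture: A at (243,227), B at (327,200) and C at (272,166). In the scene picture they are at (259,175), (170,188) and (220,209). C looks smallest and lies nearest the plate with an 80 mm edge facing it. I'll measure all three and check a crop.

```bash
cat > seg.py <<'E'
from h import *
def green(im,box):
    l,t,r,b=[int(v) for v in box]; h=cv2.cvtColor(im,cv2.COLOR_BGR2HSV)
    m=cv2.inRange(h,(45,80,30),(95,255,255)); k=np.zeros_like(m); k[t:b,l:r]=m[t:b,l:r]
    k=cv2.morphologyEx(k,cv2.MORPH_CLOSE,np.ones((5,5)))
    c=max(cv2.findContours(k,0,cv2.CHAIN_APPROX_NONE)[0],key=cv2.contourArea)
    return c[:,0].astype(float)
def rect(c,pts,z):
    P=at(c,pts,z)[:,:2]; (x,y),(w,h),a=cv2.minAreaRect((P*1000).astype(np.float32))
    return np.array([x,y,w,h,a])
E
python3 - <<'E'
from seg import *
np.set_printoptions(precision=1,suppress=True)
a=shot('top','c.png',(190,70,370,250),3.3); b=shot('scene',None)
for bx in ((212,202,274,254),(296,170,360,230),(248,146,296,186)): print('top',rect('top',green(a,bx),.008))
for bx in ((228,160,285,194),(140,170,203,210),(200,198,246,225)): print('scene',rect('scene',green(b,bx),.008))
# plate top: bright grey blob
def plate(im,bx,c):
    l,t,r,bb=bx; h=cv2.cvtColor(im,cv2.COLOR_BGR2HSV); m=cv2.inRange(h,(0,0,110),(180,70,255)); k=np.zeros_like(m); k[t:bb,l:r]=m[t:bb,l:r]
    k=cv2.morphologyEx(k,cv2.MORPH_OPEN,np.ones((3,3)))
    q=max(cv2.findContours(k,0,cv2.CHAIN_APPROX_NONE)[0],key=cv2.contourArea)[:,0].astype(float)
    print(c,rect(c,q,.012)); P=at(c,cv2.boxPoints(cv2.minAreaRect(q.astype(np.float32))),.012)*1000; print(P[:,:2])
plate(a,(200,75,305,150),'top'); plate(b,(180,222,300,285),'scene')
for c in ('top','scene'): print(at(c,[models.pinpoint('plate_edge',c)[0]['xy']],.012)*1000)
for c in ('top','scene'):
  for n in ('tape','scrap_board'): print(n,at(c,[models.pinpoint(n,c)[0]['xy']],0)*1000)
print(env.tip_reach,[x for x in dir(env) if x[0]!='_'])
E
```

```text
top [382.1  17.9  78.4 105.2  11.6]
top [ 443.6 -190.4  105.4   78.8   48.4]
top [529.6 -55.3  56.7  77.2   9.3]
scene [379.5  15.9  79.9 104.   11.5]
scene [ 441.5 -193.5  106.2   78.9   47.8]
scene [531.2 -57.3  58.2  77.2  10. ]
top [663.4  -8.8 129.  199.1  11. ]
[[ 707.4  101.1]
 [ 746.2  -95.5]
 [ 618.9 -118.2]
 [ 581.2   76.8]]
scene [663.7 -11.2 130.8 200.2  11.4]
[[ 626.9 -132.6]
 [ 541.2   77.6]
 [ 681.    94. ]
 [ 748.4  -93.4]]
[[603.  -20.6  12. ]]
[[598.6 -11.9  12. ]]
tape [[655.5 -11.6   0. ]]
scrap_board [[ 588.4 -183.5    0. ]]Traceback (most recent call last):
  File "<stdin>", line 15, in <module>
IndexError: list index out of range
```

View pics/c.png

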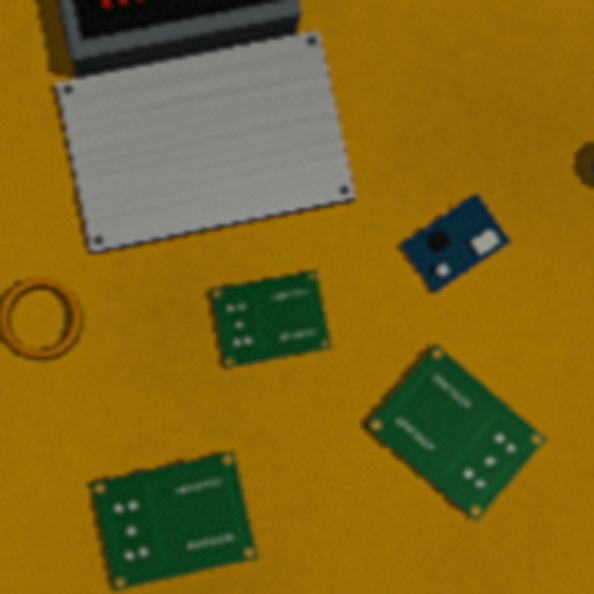

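The crop shows the small board C centred at about crop (270,318), which is top (272,166). It measures 58 x 77 mm and fits the 60 x 80 mm description, while A and B measure 79 x 105 mm, so C is the one meant. Pose estimates:
- **Board:** (0.530, -0.056), yaw about 10°.
- **Plate:** (0.6635, -0.010), yaw about 11.2°. Its front side is 45 mm ahead of the board.

Next I move the arm in behind the board.

Request:
{"method": "move_arm", "body": {"motion": [[-200,-240,0,0,0,-32.5,50],[-200,-240,0,0,0,-32.5,50],[-200,-240,0,0,0,-32.5,50],[-200,-240,0,0,0,-32.5,50],[-200,-240,0,0,0,-32.5,50],[-200,-240,0,0,0,-32.5,50],[-200,-240,0,0,0,-32.5,50],[-200,-240,0,0,0,-32.5,50]]}}

```text
time_s: 2.02
position: [0.345, 0.3294, 0.2457]
orientation: [-0.097, 0.995, -0.0, 0.001]
wrist_force: [-0.1, 0.6, -0.4]
width: 0.0501
grasp_force: 0.0
```

```bash
cat > pf.py <<'E'
from h import *
from scipy.spatial.transform import Rotation as Ro
np.set_printoptions(precision=2,suppress=True)
yaw=np.radians(11.2); O=np.array([663.5,-10.]); Rp=np.array([[np.cos(yaw),-np.sin(yaw)],[np.sin(yaw),np.cos(yaw)]])
def st():
    o=telemetry.get_obs(); p=o['position']*1000; R=Ro.from_quat(o['orientation'])
    print('t',round(o['time_s'],2),'plateframe',Rp.T@(p[:2]-O),'z',p[2].round(2),'tooly ang',np.degrees(np.arctan2(*R.as_matrix()[[1,0],1])).round(2),'F',o['wrist_force'],'w',round(o['width']*1000,1),R.as_matrix()[:,2])
    return p,R
def to(px,py,z):
    p,R=st(); w=np.r_[O+Rp@[px,py],z]; print('tool shift',R.inv().apply(w-p))
E
python3 -c "
from pf import *
to(-195,-20,200);print(env.tip_reach)"
```

```text
t 2.02 plateframe [-246.5   394.81] z 245.69 tooly ang 101.13 F [-0.13  0.59 -0.42] w 50.1 [ 0.  0. -1.]
tool shift [ -51.98 -414.74   45.83]
0.014
```

Request:
{"method": "move_arm", "body": {"motion": [[-40,-310,0,0,0,0,50],[-40,-310,0,0,0,0,50],[-40,-310,0,0,0,0,50],[-40,-310,0,0,0,0,50],[-40,-310,0,0,0,0,50],[-40,-310,0,0,0,0,50],[-40,-310,0,0,0,0,50],[-40,-310,0,0,0,0,50]]}}

```text
time_s: 2.68
position: [0.4444, 0.0327, 0.2455]
orientation: [-0.097, 0.995, -0.0, 0.0]
wrist_force: [0.6, 1.2, 0.3]
width: 0.0499
grasp_force: 0.0
```

```bash
python3 -c "
from pf import *
to(-195,-20,30)"
```

```text
t 2.68 plateframe [-206.67   84.49] z 245.53 tooly ang 101.08 F [0.56 1.17 0.25] w 49.9 [ 0. -0. -1.]
tool shift [ -11.76 -104.27  215.63]
```

Request:
{"method": "move_arm", "body": {"motion": [[-4,-40,30,0,0,0,50],[-8,-80,60,0,0,0,50],[-12,-104,95,0,0,0,50],[-12,-104,135,0,0,0,50],[-12,-104,175,0,0,0,50],[-12,-104,205,0,0,0,50],[-12,-104,219,0,0,0,50],[-12,-104,219,0,0,0,50]]}}

```text
time_s: 3.35
position: [0.4735, -0.0632, 0.0224]
orientation: [-0.097, 0.995, 0.001, -0.003]
wrist_force: [-0.5, -0.1, -0.3]
width: 0.05
grasp_force: 0.0
```

Run:
```python
from pf import *
to(-195,-20,15)
shot('top',None);a=vision.camera('top')
shot('scene','d.png',(160,120,320,280),3.6)
```

```text
t 3.35 plateframe [-196.66  -15.26] z 22.35 tooly ang 101.18 F [-0.52 -0.1  -0.32] w 50.0 [-0.01  0.   -1.  ]
tool shift [-1.71 -4.75  7.33]
```

View pics/d.png

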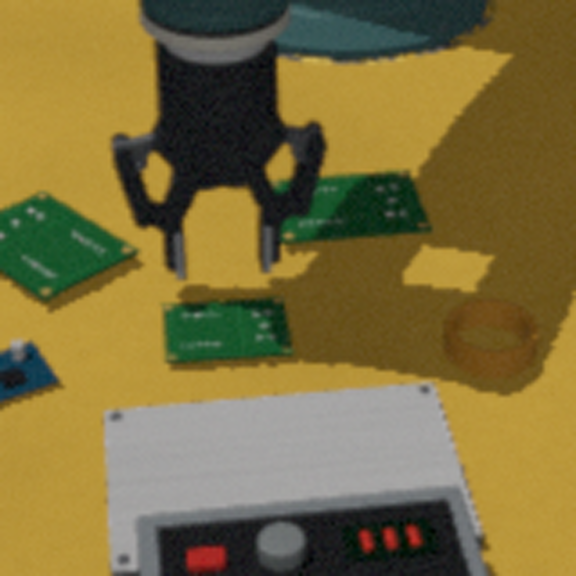

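The scene crop shows the open fingers centred behind board C, with tips near crop (180,275) and (267,272). The board lies at crop (165–292, 300–362). Next I lower the fingers slowly until they touch the bench.

Request:
{"method": "move_arm", "body": {"motion": [[0,-4,3,0,0,0,50],[0,-4,5,0,0,0,50],[0,-4,6,0,0,0,50],[0,-4,6,0,0,0,50]]}}

```text
time_s: 3.83
position: [0.4767, -0.0674, 0.0206]
orientation: [-0.097, 0.995, -0.0, 0.0]
wrist_force: [0.3, 0.3, 0.2]
width: 0.0499
grasp_force: 0.0
```

```bash
python3 -c "
from pf import *
st()"
```

```text
t 3.83 plateframe [-194.39  -20.02] z 20.63 tooly ang 101.19 F [0.29 0.3  0.2 ] w 49.9 [ 0. -0. -1.]
```

Request:
{"method": "move_arm", "body": {"motion": [[0,0,2,0,0,0,50],[0,0,4,0,0,0,50],[0,0,5,0,0,0,50],[0,0,5.5,0,0,0,50],[0,0,5.5,0,0,0,50],[0,0,5.5,0,0,0,50]]}}

```text
time_s: 4.33
position: [0.4765, -0.0673, 0.0148]
orientation: [-0.098, 0.995, 0.0, -0.0]
wrist_force: [0.8, 0.3, 0.3]
width: 0.0499
grasp_force: 0.0
```

Request:
{"method": "move_arm", "body": {"motion": [[0,0,1,0,0,0,50],[0,0,2,0,0,0,50],[0,0,3,0,0,0,50],[0,0,4,0,0,0,50],[0,0,4,0,0,0,50]]}}

```text
time_s: 4.75
position: [0.4766, -0.0673, 0.011]
orientation: [-0.098, 0.995, -0.0, -0.0]
wrist_force: [-2.0, -0.2, 4.5]
width: 0.0499
grasp_force: 2.2
```

Request:
{"method": "move_arm", "body": {"motion": [[0,0,-1.2,0,0,0,50],[-8,0,-1.2,0,0,0,50],[-15,0,-1.2,0,0,0,50],[-22,0,-1.2,0,0,0,50],[-29,0,-1.2,0,0,0,50],[-36,0,-1.2,0,0,0,50],[-43,0,-1.2,0,0,0,50],[-48,0,-1.2,0,0,0,50]]}}

```text
time_s: 5.42
position: [0.5245, -0.0578, 0.0119]
orientation: [-0.098, 0.995, 0.0, -0.0]
wrist_force: [-0.6, -0.6, 0.7]
width: 0.0504
grasp_force: 0.2
```

Run:
```python
from pf import *
from seg import *
st()
shot('top','e1.png',(200,90,310,190),5); b=shot('scene','e.png',(170,170,310,260),5)
```

```text
t 5.42 plateframe [-145.61  -19.86] z 11.88 tooly ang 101.2 F [-0.63 -0.57  0.72] w 50.4 [-0.  0. -1.]
```

View pics/e.png

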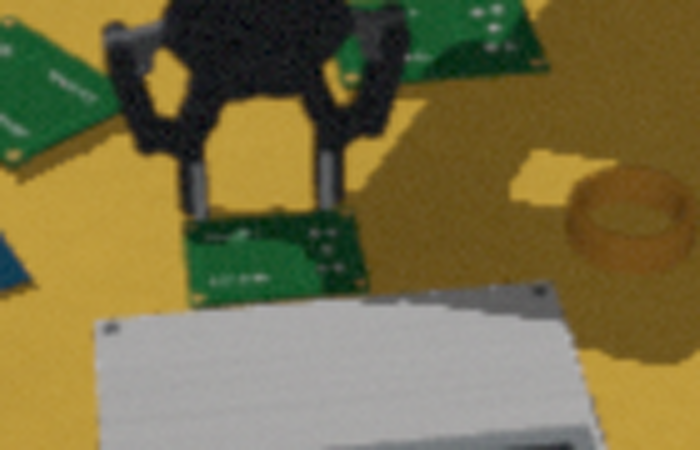

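The crop shows both fingers against the board's rear edge, at crop (195,212) and (328,207). The front edge is square to the plate and only a few millimetres away. I'll push on until the force rises.

Request:
{"method": "move_arm", "body": {"motion": [[-3,0,0,0,0,0,50],[-5,0,0,0,0,0,50],[-6,0,0,0,0,0,50],[-7,0,0,0,0,0,50],[-8,0,0,0,0,0,50],[-8,0,0,0,0,0,50]]}}

```text
time_s: 6.02
position: [0.5316, -0.0565, 0.0121]
orientation: [-0.098, 0.995, -0.0, 0.0]
wrist_force: [0.4, -0.2, 0.5]
width: 0.05
grasp_force: 0.0
```

Request:
{"method": "move_arm", "body": {"motion": [[-1,0,0,0,0,0,50],[-2,0,0,0,0,0,50],[-3,0,0,0,0,0,50],[-3,0,0,0,0,0,50]]}}

```text
time_s: 6.35
position: [0.5339, -0.0559, 0.0119]
orientation: [-0.098, 0.995, 0.0, -0.001]
wrist_force: [-6.9, 0.5, 4.7]
width: 0.0499
grasp_force: 3.5
```

Request:
{"method": "move_arm", "body": {"motion": [[-1,0,0,0,0,0,50],[-1.2,0,-1,0,0,0,50],[-1.2,0,-2.5,0,0,0,50],[-1.4,0,-4,0,0,0,50],[-1.6,0,-6,0,0,0,50],[-1.8,0,-8,0,0,0,50],[-2.0,0,-10,0,0,0,50],[-2.0,0,-10,0,0,0,50]]}}

```text
time_s: 7.02
position: [0.5348, -0.0557, 0.0214]
orientation: [-0.098, 0.995, 0.0, -0.002]
wrist_force: [-13.9, -2.7, 1.0]
width: 0.0498
grasp_force: 6.9
```

Run:
```python
from pf import *
st()
b=shot('scene','f.png',(170,170,310,260),5)
```

```text
t 7.02 plateframe [-135.07  -19.82] z 21.43 tooly ang 101.19 F [-13.9   -2.69   1.01] w 49.8 [-0. -0. -1.]
```

View pics/f.png

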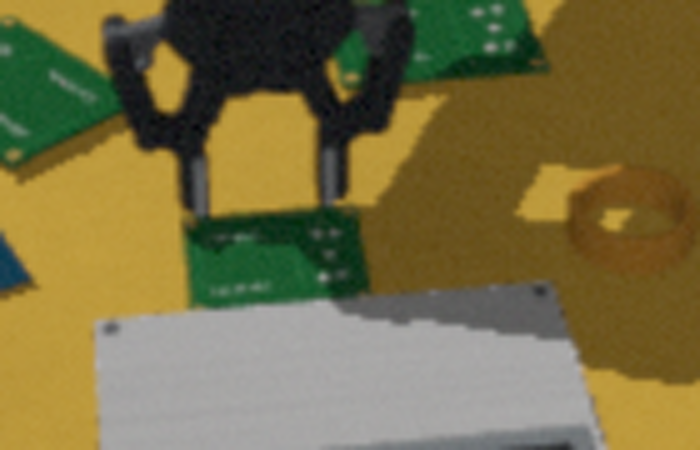

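The force stayed at 14 N although the tips are now about 10 mm up. The rear edge at crop row ~210 hasn't dropped, so it is rising with the fingers. I'll follow the arc.

Request:
{"method": "move_arm", "body": {"motion": [[-0.6,0,-3,0,0,0,50],[-1.4,0,-6,0,0,0,50],[-2.3,0,-9,0,0,0,50],[-3.4,0,-12,0,0,0,50],[-4.6,0,-15,0,0,0,50],[-6,0,-18,0,0,0,50],[-7,0,-20,0,0,0,50],[-7,0,-20,0,0,0,50]]}}

```text
time_s: 7.73
position: [0.5422, -0.0544, 0.0422]
orientation: [-0.098, 0.995, -0.0, -0.002]
wrist_force: [-17.1, -2.6, 9.3]
width: 0.0498
grasp_force: 8.5
```

Run:
```python
from pf import *
st()
b=shot('scene','g.png',(170,150,310,260),5)
```

```text
t 7.73 plateframe [-127.65  -19.94] z 42.23 tooly ang 101.2 F [-17.12  -2.61   9.27] w 49.8 [-0. -0. -1.]
```

View pics/g.png

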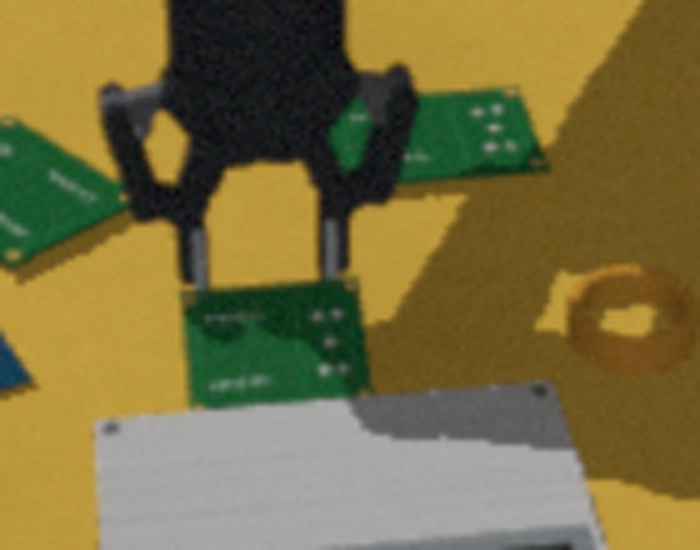

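The crop shows the rear edge lifted to the fingertips (crop row ~283) with the front edge held at the plate, so the board is at about 30°. I'll continue along the arc.

Request:
{"method": "move_arm", "body": {"motion": [[-1,0,-3,0,0,0,50],[-2.5,0,-6,0,0,0,50],[-4.5,0,-9,0,0,0,50],[-6.5,0,-11.5,0,0,0,50],[-9,0,-14,0,0,0,50],[-12,0,-16,0,0,0,50],[-12,0,-16,0,0,0,50]]}}

```text
time_s: 8.37
position: [0.5558, -0.0517, 0.0585]
orientation: [-0.098, 0.995, -0.0, 0.0]
wrist_force: [0.0, -0.6, -0.1]
width: 0.0501
grasp_force: 0.0
```

Run:
```python
from pf import *
st()
b=shot('scene','i.png',(170,150,310,260),5)
```

```text
t 8.37 plateframe [-113.77  -19.99] z 58.53 tooly ang 101.2 F [ 0.03 -0.6  -0.14] w 50.1 [ 0. -0. -1.]
```

View pics/i.png

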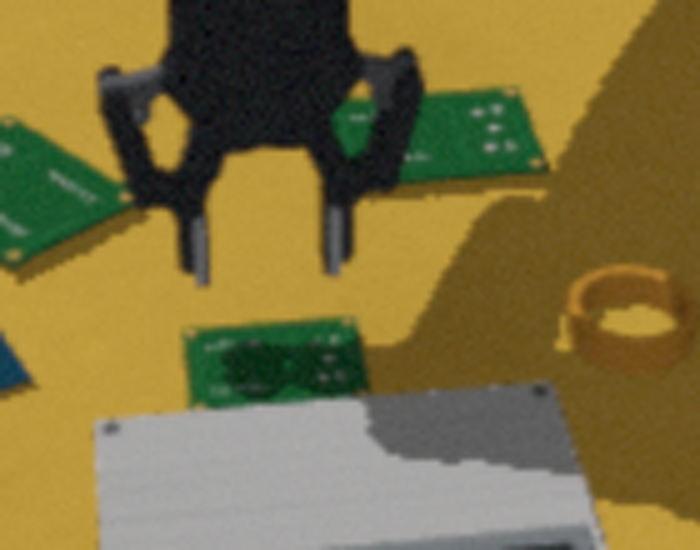

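The board slipped off and fell flat again in front of the plate (crop 185–365, 320–405), because I advanced less than the arc needs. I'll go back, get behind it again and lift with the full advance.

Request:
{"method": "move_arm", "body": {"motion": [[15,0,0,0,0,0,50],[36,0,0,0,0,0,50],[36,0,18,0,0,0,50],[36,0,34,0,0,0,50],[36,0,43,0,0,0,50],[36,0,46.3,0,0,0,50],[36,0,46.3,0,0,0,50],[36,0,46.3,0,0,0,50]]}}

```text
time_s: 9.08
position: [0.52, -0.0588, 0.0119]
orientation: [-0.098, 0.995, 0.0, -0.0]
wrist_force: [0.5, 0.8, -0.0]
width: 0.0501
grasp_force: 0.0
```

Run:
```python
from pf import *
st()
```

```text
t 9.08 plateframe [-150.26  -19.96] z 11.94 tooly ang 101.2 F [ 0.53  0.79 -0.03] w 50.1 [-0.  0. -1.]
```

Request:
{"method": "move_arm", "body": {"motion": [[-5,0,0,0,0,0,50],[-9,0,0,0,0,0,50],[-12,0,0,0,0,0,50],[-14,0,0,0,0,0,50],[-15,0,0,0,0,0,50],[-16,0,0,0,0,0,50],[-16,0,0,0,0,0,50]]}}

```text
time_s: 9.67
position: [0.5342, -0.0559, 0.0115]
orientation: [-0.098, 0.995, -0.0, -0.002]
wrist_force: [-16.2, -2.9, 11.3]
width: 0.0499
grasp_force: 8.1
```

Request:
{"method": "move_arm", "body": {"motion": [[-0.1,0,-2,0,0,0,50],[-0.3,0,-4,0,0,0,50],[-0.5,0,-6,0,0,0,50],[-0.8,0,-9,0,0,0,50],[-1.3,0,-12,0,0,0,50],[-2,0,-15,0,0,0,50],[-3,0,-18,0,0,0,50],[-3,0,-18,0,0,0,50]]}}

```text
time_s: 10.33
position: [0.5368, -0.0553, 0.0294]
orientation: [-0.098, 0.995, 0.0, -0.002]
wrist_force: [-17.3, -3.4, 5.4]
width: 0.0501
grasp_force: 8.9
```

Request:
{"method": "move_arm", "body": {"motion": [[-1.5,0,-4,0,0,0,50],[-3.2,0,-8,0,0,0,50],[-5.3,0,-12,0,0,0,50],[-7.2,0,-15,0,0,0,50],[-8.4,0,-17,0,0,0,50],[-8.4,0,-17,0,0,0,50]]}}

```text
time_s: 10.83
position: [0.5471, -0.0534, 0.0472]
orientation: [-0.098, 0.995, -0.0, 0.0]
wrist_force: [0.2, 0.1, 1.2]
width: 0.0498
grasp_force: 0.0
```

Run:
```python
from pf import *
st()
b=shot('scene','j.png',(170,150,310,260),5)
```

```text
t 10.83 plateframe [-122.63  -20.  ] z 47.16 tooly ang 101.2 F [0.16 0.14 1.22] w 49.8 [ 0. -0. -1.]
```

View pics/j.png

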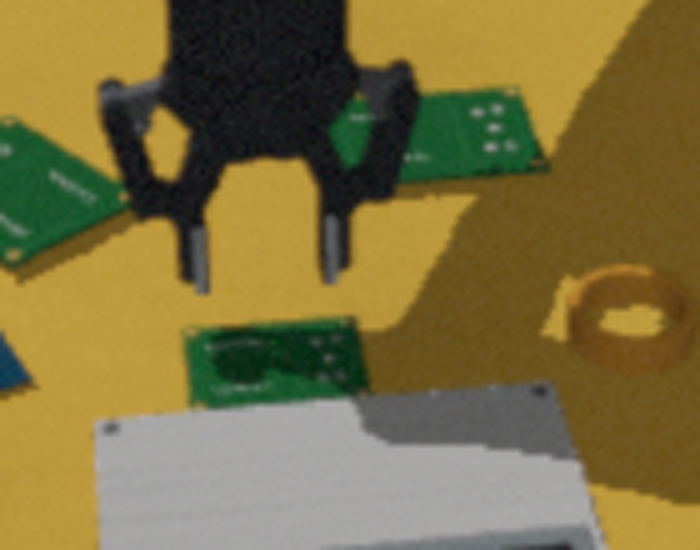

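The board fell flat again (crop 185–365, 320–405). The front edge seems to slip down the plate's side at about 30°, which takes away the compression. This time, after the first lift, I'll pitch the fingertips forward under the edge so that pushing ahead wedges it up.

Request:
{"method": "move_arm", "body": {"motion": [[15,0,0,0,0,0,50],[27.5,0,0,0,0,0,50],[27.5,0,15,0,0,0,50],[27.5,0,28,0,0,0,50],[27.5,0,33,0,0,0,50],[27.5,0,35.2,0,0,0,50],[27.5,0,35.2,0,0,0,50],[27.5,0,35.2,0,0,0,50]]}}

```text
time_s: 11.55
position: [0.5198, -0.0587, 0.0113]
orientation: [-0.098, 0.995, 0.0, -0.0]
wrist_force: [-0.2, -0.2, -0.8]
width: 0.0499
grasp_force: 0.0
```

Run:
```python
from pf import *
from seg import *
st()
a=shot('top',None); b=shot('scene',None)
for c,im,bx in (('top',a,(240,110,310,180)),('scene',b,(195,195,255,235))): 
    P=at(c,green(im,bx),.008)[:,:2]*1000; Q=(P-O)@Rp; print(c,Q.min(0),Q.max(0),rect(c,green(im,bx),.008))
```

```text
t 11.55 plateframe [-150.37  -19.86] z 11.27 tooly ang 101.21 F [-0.17 -0.21 -0.8 ] w 49.9 [-0.  0. -1.]
top [-172.63 -129.53] [-7.57 63.14] [561.94 -65.83 164.83 158.73  78.28]
scene [-127.16  -58.19] [-71.93  18.62] [570.31 -48.95  54.59  77.51   8.64]
```

Request:
{"method": "move_arm", "body": {"motion": [[-5,0,-0.6,0,0,0,50],[-9,0,-0.6,0,0,0,50],[-12,0,-0.6,0,0,0,50],[-14,0,-0.6,0,0,0,50],[-15,0,-0.6,0,0,0,50],[-16,0,-0.6,0,0,0,50],[-16.3,0,-0.6,0,0,0,50]]}}

```text
time_s: 12.23
position: [0.5343, -0.0558, 0.0118]
orientation: [-0.098, 0.995, 0.0, -0.002]
wrist_force: [-17.6, -3.1, 11.3]
width: 0.05
grasp_force: 9.2
```

Request:
{"method": "move_arm", "body": {"motion": [[-0.1,0,-2,0,0,0,50],[-0.3,0,-4,0,0,0,50],[-0.5,0,-6,0,0,0,50],[-0.8,0,-9,0,0,0,50],[-1.3,0,-12,0,0,0,50],[-2,0,-15,0,0,0,50],[-3,0,-18,0,0,0,50],[-3,0,-18,0,0,0,50]]}}

```text
time_s: 12.9
position: [0.5368, -0.0553, 0.0297]
orientation: [-0.098, 0.995, 0.0, -0.003]
wrist_force: [-17.9, -4.0, 6.1]
width: 0.0501
grasp_force: 9.4
```

Request:
{"method": "move_arm", "body": {"motion": [[-0.5,0,0,0,-5,0,50],[-1,0,0,0,-10,0,50],[-1.5,0,0,0,-15,0,50],[-2,0,0,0,-20,0,50],[-3,0,0,0,-20,0,50],[-3,0,0,0,-20,0,50]]}}

```text
time_s: 13.4
position: [0.5408, -0.0547, 0.0299]
orientation: [-0.096, 0.98, 0.017, 0.173]
wrist_force: [-1.9, -1.3, 0.4]
width: 0.0504
grasp_force: 0.5
```

Run:
```python
from pf import *
from seg import *
st()
b=shot('scene',None); c=green(b,(195,170,255,235)); print(c.min(0),c.max(0))
cv2.imwrite('pics/k.png',cv2.resize(b[150:260,170:310],None,fx=5,fy=5,interpolation=cv2.INTER_CUBIC))
for th in range(0,100,10):
    s,k=np.sin(np.radians(th)),np.cos(np.radians(th))
    w=O+Rp@[-65-60*k,-20]; print(th,proj('scene',[*w/1000,.003+.060*s])[0][1].round(1),end=' ')
```

```text
t 13.4 plateframe [-129.06  -20.02] z 29.89 tooly ang 101.15 F [-1.94 -1.27  0.42] w 50.4 [ 0.34  0.07 -0.94]
[208. 208.] [243. 231.]
0 216.6 10 213.2 20 210.4 30 208.2 40 206.8 50 206.1 60 206.2 70 207.2 80 209.0 90 211.7
```

The contact holds. The board's upper edge is at scene row 208, which fits about 30°. I'll push forward and up along the arc.

Request:
{"method": "move_arm", "body": {"motion": [[-1.4,0,0,0,0,0,50],[-2.9,0,-0.4,0,0,0,50],[-4.3,0,-0.7,0,0,0,50],[-5.7,0,-1.1,0,0,0,50],[-7.2,0,-1.4,0,0,0,50],[-9.3,0,-1.8,0,0,0,50],[-11.4,0,-2.2,0,0,0,50],[-11.4,0,-2.2,0,0,0,50]]}}

```text
time_s: 14.12
position: [0.5517, -0.0525, 0.0364]
orientation: [-0.096, 0.98, 0.017, 0.173]
wrist_force: [-0.4, -0.7, 0.0]
width: 0.0499
grasp_force: 0.1
```

```bash
cat > w.py <<'E'
from pf import *
from seg import *
st()
for n,bx in (('scene',(195,165,255,245)),('top',(240,90,310,180))):
    b=shot(n,'l_%s.png'%n); c=green(b,bx); print(n,c.min(0),c.max(0),'mid-col rows',c[np.abs(c[:,0]-(222 if n=='scene' else 267))<1][:,1])
E
python3 w.py
```

```text
t 14.12 plateframe [-117.9   -19.96] z 36.4 tooly ang 101.2 F [-0.36 -0.72  0.02] w 49.9 [ 0.34  0.07 -0.94]
scene [207. 206.] [244. 231.] mid-col rows [208. 229.]
top [250. 135.] [309. 179.] mid-col rows [137. 179.]
```

The mid-column top row is 208, against about 216 for a flat board, so the board is riding up the finger faces at about 43°. I'll continue.

Request:
{"method": "move_arm", "body": {"motion": [[-2.1,0,-0.3,0,0,0,50],[-4.2,0,-0.6,0,0,0,50],[-6.3,0,-0.9,0,0,0,50],[-8.4,0,-1.2,0,0,0,50],[-10.5,0,-1.5,0,0,0,50],[-12.6,0,-1.8,0,0,0,50],[-14.7,0,-2.1,0,0,0,50],[-16.8,0,-2.4,0,0,0,50]]}}

```text
time_s: 14.88
position: [0.5668, -0.0496, 0.046]
orientation: [-0.096, 0.98, 0.017, 0.174]
wrist_force: [-14.3, 1.3, 20.8]
width: 0.0498
grasp_force: 10.5
```

```bash
python3 w.py
```

```text
t 14.88 plateframe [-102.54  -20.08] z 45.99 tooly ang 101.21 F [-14.3    1.3   20.75] w 49.8 [ 0.34  0.07 -0.94]
scene [208. 206.] [244. 230.] mid-col rows [209. 229.]
top [253. 136.] [309. 179.] mid-col rows [179. 137.]
```

Request:
{"method": "move_arm", "body": {"motion": [[-1.0,0,-2,0,0,0,50],[-2.5,0,-3,0,0,0,50],[-4,0,-3.5,0,0,0,50],[-6,0,-4,0,0,0,50],[-8,0,-4.5,0,0,0,50],[-10,0,-5,0,0,0,50],[-10,0,-5,0,0,0,50]]}}

```text
time_s: 15.57
position: [0.5739, -0.0481, 0.0523]
orientation: [-0.096, 0.98, 0.017, 0.173]
wrist_force: [-0.8, 0.5, 0.1]
width: 0.0497
grasp_force: 0.0
```

```bash
python3 w.py
```

```text
t 15.57 plateframe [-95.34 -19.94] z 52.34 tooly ang 101.2 F [-0.79  0.48  0.1 ] w 49.7 [ 0.34  0.07 -0.94]
scene [208. 208.] [244. 230.] mid-col rows [211. 229.]
top [251. 131.] [309. 179.] mid-col rows [179. 133.]
```

The numbers fit a board standing at about 70°: the face spans scene rows 209–229, where a flat board would start at about row 216. I'll push it over the edge.

Request:
{"method": "move_arm", "body": {"motion": [[-3.5,0,1,0,0,0,50],[-7,0,2,0,0,0,50],[-10.5,0,3,0,0,0,50],[-14,0,4,0,0,0,50],[-17.5,0,5,0,0,0,50],[-21,0,6,0,0,0,50],[-25,0,7.2,0,0,0,50],[-29,0,8.4,0,0,0,50]]}}

```text
time_s: 16.33
position: [0.6034, -0.0422, 0.0542]
orientation: [-0.096, 0.98, 0.017, 0.173]
wrist_force: [-0.4, -0.1, 0.9]
width: 0.05
grasp_force: 0.0
```

```bash
cat > w2.py <<'E'
from pf import *
from seg import *
st()
for n,bx in (('scene',(190,165,262,265)),('top',(240,80,300,150))):
    b=shot(n,'m_%s.png'%n); c=green(b,bx); print(n,c.min(0),c.max(0)); P=at(n,c,.014)[:,:2]*1000; Q=(P-O)@Rp; print(Q.min(0),Q.max(0),rect(n,c,.014))
E
python3 w2.py
```

```text
t 16.33 plateframe [-65.17 -19.92] z 54.18 tooly ang 101.2 F [-0.37 -0.12  0.88] w 50.0 [ 0.34  0.07 -0.94]
scene [209. 224.] [246. 242.]
[-82.43 -57.85] [-26.49  20.45] [613.66 -38.92  55.9   78.32  11.08]
top [249. 114.] [299. 149.]
[-113.57 -103.85] [-6.73 26.63] [613.58 -62.91 121.93  86.85  88.72]
```

The board has flipped onto the plate: the scene measurement gives a 56 x 78 mm blob at plate height, with x from about -83 to -25 mm. It overhangs the front edge by about 18 mm. I'll back off, straighten the tool and get behind it for the final push.

Request:
{"method": "move_arm", "body": {"motion": [[10,0,-12,0,3,0,50],[22,0,-22,0,8,0,50],[34,0,-32,0,14,0,50],[46,0,-38,0,20,0,50],[52,0,-38,0,20,0,50],[52,0,-38,0,20,0,50]]}}

```text
time_s: 16.93
position: [0.5422, -0.0541, 0.0712]
orientation: [-0.098, 0.995, 0.0, 0.001]
wrist_force: [0.7, 0.3, -0.1]
width: 0.0502
grasp_force: 0.0
```

```bash
python3 w2.py
python3 - <<'E'
from pf import *
to(-112,-20,24)
E
```

```text
t 16.93 plateframe [-127.57  -19.69] z 71.22 tooly ang 101.23 F [ 0.66  0.31 -0.12] w 50.2 [ 0.  0. -1.]
scene [209. 223.] [246. 242.]
[-85.71 -57.85] [-26.25  20.45] [612.21 -39.19  59.36  78.34  10.93]
top [240.  94.] [299. 149.]
[-113.57 -116.26] [46.76 48.06] [638.65 -52.22 144.44 136.96  88.72]
t 17.03 plateframe [-127.59  -19.76] z 71.36 tooly ang 101.2 F [0.18 0.17 0.05] w 50.0 [ 0.  0. -1.]
tool shift [-15.48  -0.26  47.4 ]
```

Request:
{"method": "move_arm", "body": {"motion": [[-6,0,15,0,0,0,50],[-12,0,30,0,0,0,50],[-12,0,40,0,0,0,50],[-12,0,45,0,0,0,50],[-12,0,47.3,0,0,0,50],[-12,0,47.3,0,0,0,50],[-12,0,47.3,0,0,0,50]]}}

```text
time_s: 17.62
position: [0.5543, -0.0521, 0.0254]
orientation: [-0.098, 0.995, -0.0, 0.0]
wrist_force: [0.5, -0.6, 0.4]
width: 0.05
grasp_force: 0.0
```

Run:
```python
from pf import *
to(-75,-20,24)
```

```text
t 17.62 plateframe [-115.32  -20.03] z 25.42 tooly ang 101.19 F [ 0.46 -0.56  0.39] w 50.0 [ 0. -0. -1.]
tool shift [-40.32   0.04   1.45]
```

Request:
{"method": "move_arm", "body": {"motion": [[-3,0,1.5,0,0,0,50],[-7,0,1.5,0,0,0,50],[-11,0,1.5,0,0,0,50],[-15,0,1.5,0,0,0,50],[-19,0,1.5,0,0,0,50],[-23,0,1.5,0,0,0,50],[-27,0,1.5,0,0,0,50],[-27,0,1.5,0,0,0,50]]}}

```text
time_s: 18.28
position: [0.5813, -0.0466, 0.0233]
orientation: [-0.098, 0.995, -0.0, 0.0]
wrist_force: [-0.4, -0.2, 0.2]
width: 0.0503
grasp_force: 0.0
```

```bash
python3 w2.py
```

```text
t 18.28 plateframe [-87.73 -19.93] z 23.34 tooly ang 101.21 F [-0.44 -0.17  0.24] w 50.3 [ 0. -0. -1.]
scene [209. 226.] [247. 245.]
[-74.74 -57.85] [-17.22  19.72] [621.65 -37.8   56.94  77.7    9.82]
top [240.  81.] [299. 149.]
[ -98.22 -124.42] [81.82 48.06] [655.65 -52.83 145.36 169.44  89.33]
```

The board moved with the fingers, and its rear edge is now at about -76 mm. I'll raise slightly to clear the plate and push on.

Request:
{"method": "move_arm", "body": {"motion": [[0,0,-0.6,0,0,0,50],[-4,0,-0.6,0,0,0,50],[-9,0,-0.6,0,0,0,50],[-14,0,-0.6,0,0,0,50],[-19,0,-0.6,0,0,0,50],[-25,0,-0.6,0,0,0,50],[-31,0,-0.6,0,0,0,50],[-36,0,-0.6,0,0,0,50]]}}

```text
time_s: 19.05
position: [0.6167, -0.0396, 0.0239]
orientation: [-0.098, 0.995, -0.0, 0.0]
wrist_force: [-1.2, -0.2, 1.2]
width: 0.0499
grasp_force: 0.9
```

```bash
python3 w2.py
```

```text
t 19.05 plateframe [-51.68 -19.95] z 23.93 tooly ang 101.2 F [-1.17 -0.19  1.21] w 49.9 [ 0. -0. -1.]
scene [210. 236.] [249. 257.]
[-42.02 -57.81] [16.23 19.87] [654.51 -31.14  58.08  77.67  11.43]
top [240.  80.] [299. 129.]
[ -51.72 -129.89] [84.29 36.88] [681.74 -53.28 145.64 122.86  89.33]
```

Board x now runs from about -42 to +17 mm and y from -59 to +20 mm, so it is well inside the plate. I'll back off and lift away.

Request:
{"method": "move_arm", "body": {"motion": [[6,0,0,0,0,0,50],[15,0,-2,0,0,0,50],[30,0,-20,0,0,0,50],[45,0,-50,0,0,0,50],[70,0,-80,0,0,0,50],[100,0,-110,0,0,0,50],[130,0,-130,0,0,0,50],[130,0,-130,0,0,0,50]]}}

```text
time_s: 19.82
position: [0.4857, -0.0658, 0.1591]
orientation: [-0.097, 0.995, -0.001, 0.003]
wrist_force: [-0.7, -0.3, 0.9]
width: 0.0498
grasp_force: 0.0
```

```bash
python3 w2.py; python3 -c "
from h import *
a=cv2.imread('pics/m_top.png')[60:190,170:340];b=cv2.imread('pics/m_scene.png')[140:310,120:330]
a=cv2.resize(a,(392,300),interpolation=2);b=cv2.resize(b,(392,317),interpolation=2)
cv2.imwrite('pics/z.png',np.hstack([a,b[:300]]))"
```

```text
t 19.82 plateframe [-185.27  -20.24] z 159.06 tooly ang 101.15 F [-0.7  -0.26  0.89] w 49.8 [ 0.01 -0.   -1.  ]
scene [236. 169.] [261. 186.]
[-303.19   27.38] [-224.06   97.31] [392.17  -3.24  80.4   66.19   3.82]
top [243. 102.] [299. 149.]
[-113.57 -106.54] [16.83 29.01] [629.23 -55.74 137.1  116.71  89.33]
```

View pics/z.png

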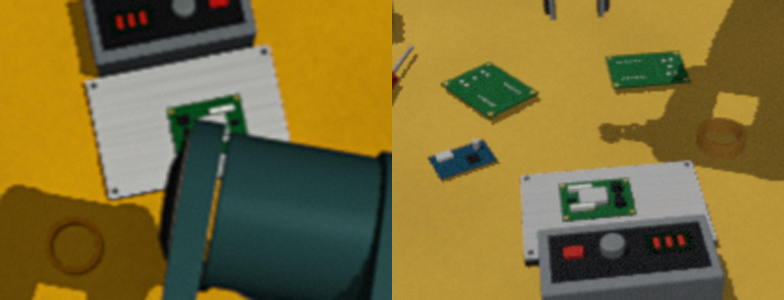

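The final picture shows the board parts up and flat in the middle of the plate (right half, 560–635 x 178–220). The other boards and the tape haven't moved, and the gripper is clear.

```bash
python3 -c "
from h import *
print(workorder.finish_job())"
```

```text
the job is handed in; nothing more can be done
None
```

The green board was tipped up against the plate's front edge (third try, after it slipped back flat twice), flipped and pushed fully onto the plate, where the last picture showed it flat and parts up; I handed the job in at about 20 s, and no verdict came back.

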